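# Close up the parts cabinet

### The arm

A 6-joint arm with a two-finger parallel gripper is mounted at the origin on the work surface. World frame = base frame: x ahead of the robot, y to its left, z up, the work surface at z = 0. Lengths are in m, angles in rad, forces in N, time in s.
With the tool pointing down it reaches from about 0.25 to 0.775 m from the base axis. Payload 4 kg.
Tool frame: the origin (TCP) lies midway between the tips of the shut fingers; the grasp point (between the pads) lies behind it (manip.pinch_z is the z of the grasp point in the tool frame, in m); z points along the fingers, y is the direction in which the jaws open and shut (so a half turn about z gives the same grasp; the last joint's range is limited). The gripper opens to 85 mm and grips with 20 to 120 N. Pads are 22 mm wide; open, the fingers measure 114 mm over their backs; the gripper's body (76 mm by 85 mm) begins 54 mm behind the grasp point. The pads swing forward as they close: fully open they stand 13 mm farther back than shut.
Start: joints at [-1.309, 0.087, 1.371, -0, 1.684, -0.103], TCP at [0.196, -0.514, 0.231] pointing down, gripper open.
Joint ranges: [-3.1, 3.1], [-0.76, 2.03], [0.27, 2.55], [-1.08, 4.22], [0.17, 2.65], [-2.57, 2.57]. Speed limits (rad/s): [2.79, 2.79, 3.14, 3.14, 3.14, 3.14].

### API

Orientations are given as a unit quaternion [x, y, z, w].
In Python, from workcell import sensors, read_camera, get_calibration, hand_in, manip gives the robot as it stands. The module is installed in compiled form; this text tells all that it offers.
- The arm moves only by the tool send_rows, never from a script. Its argument "deltas" is text: rows parted by semicolons, each of 6 numbers parted by spaces: the shift along the tool's x, y, z in units of 50 cm (1.0 is 50 cm), then the turn, a rotation vector about the tool's x, y, z in units of 60 degrees (1.0 is 60 degrees). In form: tx ty tz ax ay az; .... A call has 1 to 12 rows; each row is the pose to reach, as a shift and turn from the pose commanded when the call began, along the tool's axes at that moment; what a row does not reach only later rows make up. A row lasts 1/10 s, in which the tool goes at most 50 mm and 8.59 degrees, less where a joint would pass 70% of its speed; a pose out of reach is approached as far as the arm can. A call with a number of a shift or a turn outside -1 to 1 is refused whole. A call with a gripper value outside its range is refused whole. "jaw" is the closure in counts, from 0 (fully open) to 255 (shut), set as the call begins (left out, the last holds). The fingers move at their own pace and stop on an object; "force" is the grip in N (left out, the last holds). Time passes only in rows, so rows that repeat a pose let the fingers close. It gives the time, the measured TCP pose, the force and the opening at its end, in the units of the state.
- sensors.sense(): the state, without advancing time (a new reading comes with each control period).
- read_camera(name): name is "side" or "top"; returns (picture, depth): 400x640x3 uint8, red, green, blue; 400x640 float32, m along the optical axis (not along the pixel's ray), 0 where there is no reading.
- get_calibration(name): a dict with "K" (3x3 intrinsics, pixels), "world_from_camera" (4x4, takes a point from camera to world coordinates). Camera axes: x right, y up, looking along -z (the intrinsics and any distortion apply to the point x, -y, -z); pixel columns grow to the right and rows downward; lengths in m; the calibration is good to about 2 mm. A picture is of the moment at which its call begins. get_calibration takes no time and is no camera call.
- hand_in(): hands the job in, once; it reports no verdict.
The state is a dict: "clock": time; "q": joint angles; "qvel": joint speeds; "tau": joint torques, N m; "eef_pos": TCP position; "eef_rot": TCP orientation; "ft_force": force on the tool from outside, world axes, zero at the start; "wrist_torque": the same for the moment, N m; "grip_width": finger opening in m.
Only numpy, scipy, OpenCV 4.12 (cv2) and the standard library are available. Lean on these libraries where they do the work, as an engineer would, in place of code of your own. Each camera call takes 0.05 s, during which the arm holds its last target.

### The job

Close up the small parts cabinet on the bench: with the fingertips push both of its pulled-out drawers fully home, and only then swing its door fully shut, pushing on its outer face. Push only, do not pinch or lift anything, and leave the things standing around it and on it where they are.

Things in the scene. Friction and masses are not known exactly. Their poses are not given: they have to be found in the camera images.
- cabinet: grey steel parts cabinet fixed to the bench: 200 mm deep (x), 240 wide (y), 160 high. Origin: centre of its underside. x points from its open front (plane x = -100 mm) to its back, y to its left, z up. Two drawers side by side in the upper half, an open bay below. Its top plate reaches to the front plane, 13 mm above the drawer plates' top edges: an upright hand pushing low may strike it, leaning back helps.
- drawer_left (a joint): how far the left drawer (on the cabinet's +y side) is pulled out, in m: 0 home, up to 0.12; it slides straight along the cabinet's x axis, with about 2 N of friction, and stays where it is left
- drawer_right (a joint): the same for the right drawer (-y side)
- door (a joint): angle of the door in rad: 0 shut, 1.57 square out from the cabinet's front, at most 2.2; its hinge is upright, at the left (+y) edge of the cabinet's front; the door is a handleless panel 238 mm wide, 14 mm thick, its top edge 158 mm above the bench (outer skin 8 mm, and on the inner side a 6 mm liner that ends 16 mm below the top edge); it has light friction (under 1 N at its edge) and stays where it is left, with no spring or latch
- drawer_left_face (a point): centre of the outer face of the left drawer's front plate, 117 mm above the bench; the plate is 108 mm wide, 60 mm high, 6 mm thick with a 4 mm backing, and moves with the drawer; with the drawer home its face lies 4 mm behind the plane of the cabinet's open front
- drawer_right_face (a point): the same for the right drawer; the two faces' centres are 112 mm apart sideways
- door_hinge (a point): point on the door's hinge line, 80 mm above the bench, at the left front edge of the cabinet; its axes turn with the door: y points from the door's free edge to its hinge, so the door runs from it along -y, and -x is the outward normal of the door's outer face (the face seen when it is shut)
- door_outer (a point): point on the door's outer face, 150 mm from the hinge line and 120 mm above the bench; axes as for door_hinge. Push here along +x of this frame to shut the door
- jar: a screw-top glass jar, 60 mm across, 75 mm tall, standing on the rear half of the cabinet's top. A bystander; origin: centre of its underside
- tape: a roll of tape lying flat on the rear half of the cabinet's top, 90 mm across, 24 mm thick. A bystander; origin: centre of its underside
- glue: a glue bottle, 56 mm across, 160 mm tall, standing right of the cabinet. A bystander; origin: centre of its underside
- tin: a tin, 66 mm across, 100 mm tall, standing in front of the cabinet to the right, beside the path of the right drawer. A bystander; origin: centre of its underside
- driver: a screwdriver lying on the bench, right of the cabinet. A bystander; origin: middle of its length, underside
- mug: a mug, 80 mm across, 90 mm tall, standing left of the cabinet. A bystander; origin: centre of its underside
- spanner: a spanner lying on the bench, left of the cabinet. A bystander; origin: middle of its length, underside

How it is judged:
On the way, in this order (a step that is already met when the one before it is completed fails the run):
1. both drawers are pushed home while the door is still open (value of joint each of drawer_left, drawer_right below 0.006 m and value of joint door above 0.8 rad), for 0.1 s.
2. the door is swung shut (value of joint door below 0.04 rad), for 0.2 s.
At the end, for the whole second after the job is handed in: both drawers within 6 mm of fully home, the door within 0.04 rad of shut (about 9 mm at its free edge), all at rest (value of joint each of drawer_left, drawer_right below 0.006 m and value of joint door below 0.04 rad and velocity of joint door below 0.05 rad/s); the robot touches nothing.
It fails at once if the door is swung in (below 1.3 rad) while a drawer is still more than 15 mm out (value of joint door below 1.3 rad and value of joint any of drawer_left, drawer_right above 0.015 m).
It fails at once if the door or a drawer front is pinched: fingers press on its outer and inner side at once ((contact force between the fingers and door_c0 above 1 N and contact force between the fingers and door_c1 above 1 N) or (contact force between the fingers and drawer_left_c0 above 1 N and contact force between the fingers and drawer_left_c1 above 1 N) or (contact force between the fingers and drawer_right_c0 above 1 N and contact force between the fingers and drawer_right_c1 above 1 N)).
It fails at once if a bystander is lifted, carried or shoved more than 30 mm (distance of any of jar, tape, glue, tin, driver, mug, spanner from where it was at the start of the episode above 0.03 m).
It fails at once if a standing bystander is knocked over (angle between any of jar, glue, tin, mug's own z axis and vertical above 0.5 rad).
It also fails if it takes over 64 s, if anything falls off the work surface, if the arm or the gripper's body presses on something with over 40 N, if the wrist force passes 120 N, or if a joint passes its speed limit or range.

## Working session

There is one attempt and no reset: what is moved stays moved. The work goes in short steps, Python scripts to look and compute and a tool call to move; the robot and the scene stay as the last step left them, time stands still between calls to the robot, and variables do not carry over. Pictures are saved under pics/ and viewed, and the job is handed in when it is done.

Besides the shell and the picture viewer there is one more tool, called after "Request:" by a JSON object that holds its "fn" and its "kwargs", one argument or row to a line. send_rows: Moves the arm, as the interface text tells. Its arguments: {"type":"object","properties":{"deltas":{"type":"string"},"jaw":{"type":"number"},"force":{"type":"number"}},"required":["deltas"]}

```bash
mkdir -p pics; python3 - <<'E'
from workcell import sensors, read_camera, get_calibration, manip
import cv2, numpy as np
print(sensors.sense()); print([a for a in dir(manip) if a[0]!='_'], manip.pinch_z)
for n in ("side","top"):
    p,d=read_camera(n); cv2.imwrite(f"pics/{n}0.png",p[:,:,::-1]); np.savez(f"{n}0.npz",p=p,d=d)
    c=get_calibration(n); print(n,c)
E
```

```text
{'clock': 0.0, 'q': array([-1.30910180e+00,  8.79643783e-02,  1.37228221e+00, -1.47991753e-05,
        1.68357251e+00, -1.03109257e-01]), 'qvel': array([-0.00082671,  0.00018097,  0.00033454, -0.00063592,  0.00119979,
       -0.00016163]), 'tau': array([-1.33426638e-03, -3.51876426e+01, -3.13273394e+01, -4.73152049e-04,
        1.08670318e-02, -4.51543315e-06]), 'eef_pos': array([ 0.19607844, -0.51332901,  0.2301198 ]), 'eef_rot': array([ 9.83410386e-01,  1.81391217e-01, -9.55085312e-05, -1.10914548e-03]), 'ft_force': array([ 0.71542934,  0.03358319, -0.18184725]), 'wrist_torque': array([-1.27462282e-02, -1.27266909e-03, -7.64014861e-05]), 'grip_width': 0.0858631506413268}
['MotionError', 'pinch_z'] -0.0187
side {'K': array([[500.03276244,   0.        , 321.23902978],
       [  0.        , 500.03276244, 206.39880883],
       [  0.        ,   0.        ,   1.        ]]), 'world_from_camera': array([[-0.8811973 ,  0.30506609, -0.36114539,  0.12927832],
       [-0.47272236, -0.5766687 ,  0.66632333,  0.852353  ],
       [-0.00498858,  0.75788383,  0.65237046,  0.9499317 ],
       [ 0.        ,  0.        ,  0.        ,  1.        ]])}
top {'K': array([[371.68758294,   0.        , 317.28025898],
       [  0.        , 371.68758294, 199.33902594],
       [  0.        ,   0.        ,   1.        ]]), 'world_from_camera': array([[ 0.02154932,  0.97954307, -0.20007748,  0.3554278 ],
       [-0.99976152,  0.02040498, -0.00778011, -0.01233043],
       [-0.00353838,  0.20019742,  0.97974919,  1.20521361],
       [ 0.        ,  0.        ,  0.        ,  1.        ]])}
```

View pics/side0.png

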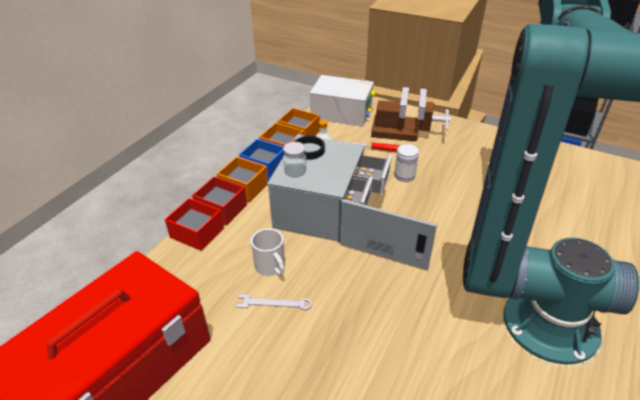

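View pics/top0.png

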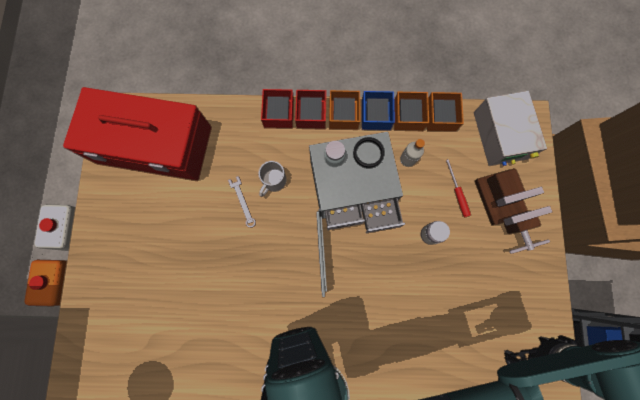

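Top view: the cabinet top spans roughly (312-402, 138-212), with both drawers out at (345,215) and (382,213). The door runs toward the robot, (320,212) to (324,295), and the tin is at (436,232). Next I'll measure from the depth images.

```bash
cat > h.py <<'E'
import numpy as np, cv2
from workcell import get_calibration
def cloud(n,d):
    c=get_calibration(n);K=c["K"];T=c["world_from_camera"]
    v,u=np.mgrid[0:400,0:640]
    X=np.stack([(u-K[0,2])/K[0,0]*d,-(v-K[1,2])/K[1,1]*d,-d],-1)
    return X@T[:3,:3].T+T[:3,3]
def proj(n,P):
    c=get_calibration(n);K=c["K"];T=np.linalg.inv(c["world_from_camera"])
    p=np.asarray(P)@T[:3,:3].T+T[:3,3]
    return np.stack([K[0,0]*p[...,0]/-p[...,2]+K[0,2],-K[1,1]*p[...,1]/-p[...,2]+K[1,2]],-1)
def heightmap(W,p,x0,x1,y0,y1,res):
    pass
E
python3 - <<'E'
from h import *
z=np.load('top0.npz');W=cloud('top',z['d'])
m=(z['d']>0)
def sel(z0,z1,r): # r: u0,u1,v0,v1
    k=np.zeros_like(m);k[r[2]:r[3],r[0]:r[1]]=1
    return W[m&k&(W[...,2]>z0)&(W[...,2]<z1)]
top=sel(.15,.168,(300,415,130,215))
print(np.median(top[:,2]),cv2.minAreaRect(top[:,:2].astype(np.float32)))
print(cv2.boxPoints(cv2.minAreaRect(top[:,:2].astype(np.float32))))
door=sel(.14,.17,(312,332,213,300)); print('door',len(door),door[:,2].max(),cv2.boxPoints(cv2.minAreaRect(door[:,:2].astype(np.float32))))
for nm,r in dict(jar=(320,350,135,165),tape=(350,388,135,170),glue=(400,428,135,168),tin=(418,455,215,245),mug=(255,290,155,198),driver=(440,475,155,220)).items():
    s=sel(.17 if nm in('jar','tape') else .01 if nm=='driver' else .06,.3,r); print(nm,s.min(0),s.max(0))
# zoomed
im=z['p'][:,:,::-1]
cv2.imwrite('pics/topz.png',cv2.resize(im[120:310,290:470],None,fx=3.1,fy=3.1,interpolation=cv2.INTER_CUBIC))
s=np.load('side0.npz');cv2.imwrite('pics/sidez.png',cv2.resize(s['p'][125:275,255:445,::-1],None,fx=4,fy=4,interpolation=cv2.INTER_CUBIC))
# drawer points
for v in range(205,236,2): print(v,[tuple(np.round(W[v,u],3)) for u in (345,383)])
E
```

```text
0.160461616866157 ((0.654222309589386, -0.10698318481445312), (0.20881038904190063, 0.2538328170776367), 11.857635498046875)
[[ 0.5259661  -0.00422827]
 [ 0.57812387 -0.25264457]
 [ 0.7824785  -0.2097381 ]
 [ 0.73032075  0.0386782 ]]
door 408 0.16512829243278127 [[ 0.29995388 -0.00866977]
 [ 0.30076176 -0.04902147]
 [ 0.53086025 -0.04441469]
 [ 0.53005236 -0.004063  ]]
jar [ 0.66459293 -0.07994336  0.17075884] [ 0.7194547  -0.02077463  0.23987362]
tape [ 0.66331447 -0.19336494  0.17000301] [ 0.75220808 -0.10518298  0.18908649]
glue [ 0.71738129 -0.32908139  0.06023039] [ 0.77164421 -0.27628984  0.16469252]
tin [ 0.45892228 -0.39870451  0.06156111] [ 0.52415495 -0.33590492  0.10726661]
mug [0.6012613  0.10165775 0.06042613] [0.70414023 0.18025724 0.09450193]
driver [ 0.55032909 -0.49630424  0.01052622] [ 0.74210299 -0.43132718  0.031827  ]
205 [(np.float64(0.554), np.float64(-0.084), np.float64(0.158)), (np.float64(0.567), np.float64(-0.202), np.float64(0.103))]
207 [(np.float64(0.561), np.float64(-0.089), np.float64(0.088)), (np.float64(0.562), np.float64(-0.202), np.float64(0.101))]
[... 1044 characters left out ...]
oat64(0.136)), (np.float64(0.501), np.float64(-0.195), np.float64(0.14))]
227 [(np.float64(0.511), np.float64(-0.095), np.float64(0.001)), (np.float64(0.494), np.float64(-0.193), np.float64(0.151))]
229 [(np.float64(0.505), np.float64(-0.095), np.float64(-0.001)), (np.float64(0.491), np.float64(-0.196), np.float64(0.134))]
231 [(np.float64(0.498), np.float64(-0.095), np.float64(0.003)), (np.float64(0.501), np.float64(-0.218), np.float64(0.003))]
233 [(np.float64(0.491), np.float64(-0.095), np.float64(0.003)), (np.float64(0.494), np.float64(-0.218), np.float64(0.002))]
235 [(np.float64(0.486), np.float64(-0.095), np.float64(-0.002)), (np.float64(0.488), np.float64(-0.218), np.float64(0.001))]
```

```bash
sleep 1
```

```text
(no output)
```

View pics/topz.png

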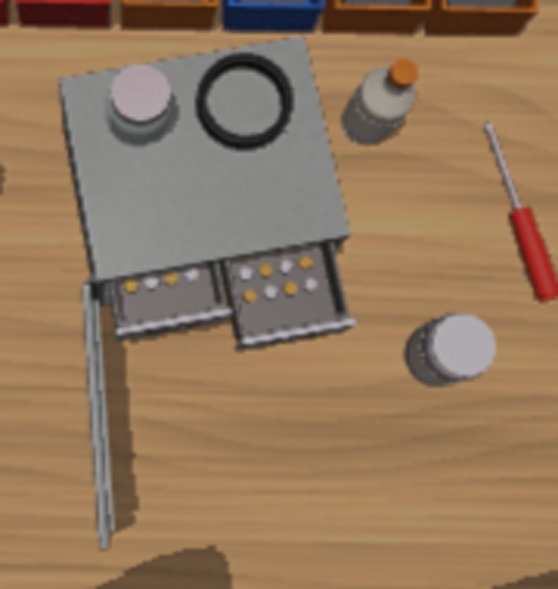

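View pics/sidez.png

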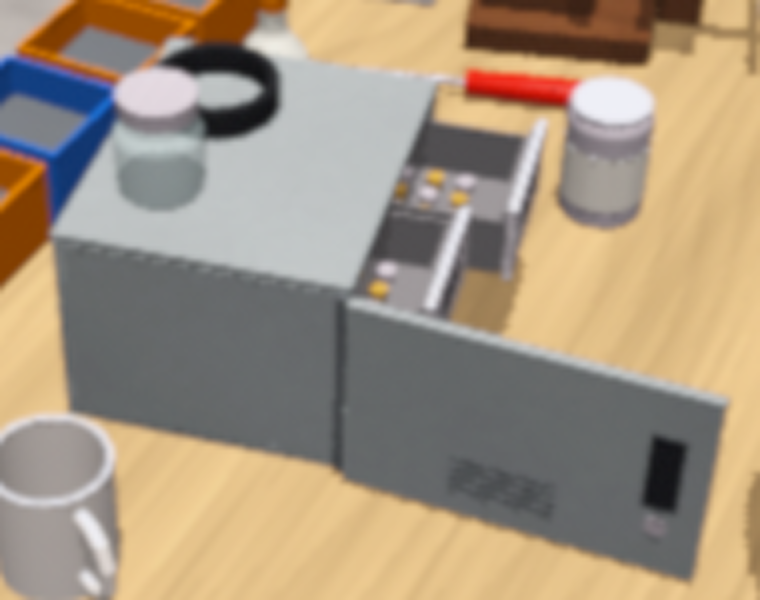

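The cabinet is yawed about +12°. The door is open about 1.7 rad, the left drawer about 5 cm out and the right about 8 cm. I'll refine these and write a helper for the deltas.

```bash
cat >> h.py <<'E'
from scipy.spatial.transform import Rotation as R
from scipy.optimize import minimize
def rz(a): return np.array([[np.cos(a),-np.sin(a)],[np.sin(a),np.cos(a)]])
def pose(p,heading,tilt):
    xc=np.array([np.cos(heading),np.sin(heading),0]);Z=np.array([0,0,1.])
    z=-np.cos(tilt)*Z+np.sin(tilt)*xc; x=np.cos(tilt)*xc+np.sin(tilt)*Z
    return np.array(p,float),np.stack([x,np.cross(z,x),z],1)
def delta(p0,R0,p1,R1):
    t=R0.T@(p1-p0)/.5; r=R.from_matrix(R0.T@R1).as_rotvec()/(np.pi/3)
    return np.round(np.r_[t,r],4)
E
python3 - <<'E'
from h import *
z=np.load('top0.npz');W=cloud('top',z['d']);m=z['d']>0
k=np.zeros_like(m);k[130:225,300:415]=1
P=W[m&k&(abs(W[...,2]-.160)<.008)][:,:2]
Q=W[m&k&((W[...,2]<.14)|(W[...,2]>.2)|True)&~(abs(W[...,2]-.160)<.008)&(W[...,2]<.16)][:,:2]
def cost(v):
    f=lambda A:(lambda B:np.minimum(.1-abs(B[:,0]),.12-abs(B[:,1])))((A-v[:2])@rz(v[2]))
    a=f(P)  # inside positive
    return np.minimum(np.maximum(-a,0),.01).sum()+ .0
# edges: per column/row extremes in rotated frame
for it in range(5):
    if it==0: v=np.array([.654,-.107,np.radians(11.86)])
    B=(P-v[:2])@rz(v[2])
    fr=[];bins=np.arange(-.1,.1,.01);
    fr=np.array([(b+.005,np.sort(B[(B[:,1]>b)&(B[:,1]<b+.01)][:,0])[1]) for b in bins])
    l=np.polyfit(fr[:,0],fr[:,1],1); 
    xe=(np.median(fr[:,1]),)
    bins=np.arange(-.08,.08,.01)
    s=[np.sort(B[(B[:,0]>b)&(B[:,0]<b+.01)][:,1]) for b in bins]
    lo=np.array([q[1] for q in s]);hi=np.array([q[-2] for q in s])
    print(v,'front',xe,'slope',l[0],'ysides',np.median(lo),np.median(hi),'slopes',np.polyfit(bins,lo,1)[0],np.polyfit(bins,hi,1)[0],'back',np.percentile(B[:,0],99.7))
    v[2]-= l[0]*.5; v[:2]+=rz(v[2])@np.array([0.3*(xe[0]+.1),.5*(np.median(lo)+np.median(hi))])
k[:]=0;k[213:300,310:335]=1
D=W[m&k&(W[...,2]>.135)&(W[...,2]<.175)]
x,y=D[:,0],D[:,1]
c=np.polyfit(x,y,1);print('door line',c,x.min(),x.max(),'resid',np.std(y-np.polyval(c,x)))
d=np.array([-1,-c[0]]);ang=np.pi*1.5+v[2]-(np.arctan2(d[1],d[0])%(2*np.pi));print('door angle',ang)
E
```

```text
[ 0.654      -0.107       0.20699605] front (np.float64(-0.09567066522520587),) slope 0.005100721716599669 ysides -0.12474747008794673 0.11245749866951951 slopes -0.004939714009329863 -0.009014486333179656 back 0.10255240927666828
[ 0.65651933 -0.11275332  0.20444569] front (np.float64(-0.09694620200070203),) slope 0.0009751738772147776 ysides -0.11860491956756114 0.11863230687659573 slopes -0.0013361873458293497 -0.004920110212585228 back 0.10111359679674697
[ 0.65741371 -0.11255435  0.2039581 ] front (np.float64(-0.09785665487325428),) slope 0.00048491785024529335 ysides -0.11864190471930501 0.11861667720993507 slopes 0.0007283852849701658 -0.004029975321669697 back 0.10014564271333311
[ 0.65804597 -0.11243662  0.20371564] front (np.float64(-0.09849847221535293),) slope 0.00024113163615125502 ysides -0.11867721984212459 0.11856743662639789 slopes 0.0006770710805342917 -0.004786319370378973 back 0.0994802367588934
[ 0.65849822 -0.1123993   0.20359508] front (np.float64(-0.09895021673250068),) slope 0.00011990580039710261 ysides -0.11862561782873957 0.11859168437998407 slopes 0.0007963322973631761 -0.004700915887195194 back 0.09903189326903274
door line [ 0.04336148 -0.03903763] 0.30023487964472473 0.5301667074438565 resid 0.009139419762400002
door angle 1.73099711948934
```

```bash
cat >> h.py <<'E'
C=np.array([.6575,-.1124]);YAW=.2036
def cab(x,y,z): return np.r_[C+rz(YAW)@np.array([x,y]),z]
def cur():
    from workcell import sensors
    s=sensors.sense(); return s,np.array(s['eef_pos']),R.from_quat(s['eef_rot']).as_matrix()
def incab(p): return np.r_[rz(YAW).T@(np.array(p[:2])-C),p[2]]
E
python3 - <<'E'
from h import *
s,p,r=cur()
T=np.radians(40)
a=pose(cab(-.27,-.056,.19),YAW,T);b=pose(cab(-.25,-.056,.108),YAW,T)
print(a[0],delta(p,r,*a));print(delta(*a,*b))
E
```

```text
[ 0.40439984 -0.22183632  0.19      ] [ 0.5972 -0.3959  0.0814 -0.0556  0.6651  0.1469]
[-0.0748 -0.      0.1513  0.      0.      0.    ]
```

Request:
{"fn": "send_rows", "kwargs": {
  "deltas": "0.597 -0.396 0.04 -0.056 0.665 0.147;0.597 -0.396 0.04 -0.056 0.665 0.147;0.597 -0.396 0.04 -0.056 0.665 0.147;0.597 -0.396 0.04 -0.056 0.665 0.147;0.597 -0.396 0.04 -0.056 0.665 0.147;0.597 -0.396 0.04 -0.056 0.665 0.147;0.597 -0.396 0.04 -0.056 0.665 0.147;0.597 -0.396 0.04 -0.056 0.665 0.147;0.597 -0.396 0.081 -0.056 0.665 0.147;0.597 -0.396 0.081 -0.056 0.665 0.147;0.597 -0.396 0.081 -0.056 0.665 0.147;0.597 -0.396 0.081 -0.056 0.665 0.147",
  "jaw": 255,
  "force": 30
}}

```text
clock: 1.3
eef_pos: [0.4044, -0.2234, 0.1916]
eef_rot: [0.935, 0.095, 0.341, -0.033]
ft_force: [0.6, -0.2, 0.6]
grip_width: -0.0002
```

```bash
python3 - <<'E'
from h import *
from workcell import read_camera
s,p,r=cur(); print(p,incab(p),s['ft_force'],s['grip_width'],s['q'])
b=pose(cab(-.24,-.056,.108),YAW,np.radians(40));print(delta(p,r,*b))
for n in ('side','top'):
    q,d=read_camera(n); cv2.imwrite(f'pics/{n}1.png',cv2.resize(q[110:310,240:500,::-1],None,fx=3,fy=3))
E
```

```text
[ 0.40442387 -0.22340943  0.19159277] [-0.27029454 -0.05754548  0.19159277] [ 0.55728669 -0.2446901   0.61996112] -0.00020557285810557363 [-1.09595473 -0.38022138  2.00842671  0.68681625  1.34976266  0.17212412]
[-0.0611 -0.0037  0.167   0.0033 -0.0004  0.0008]
```

View pics/side1.png

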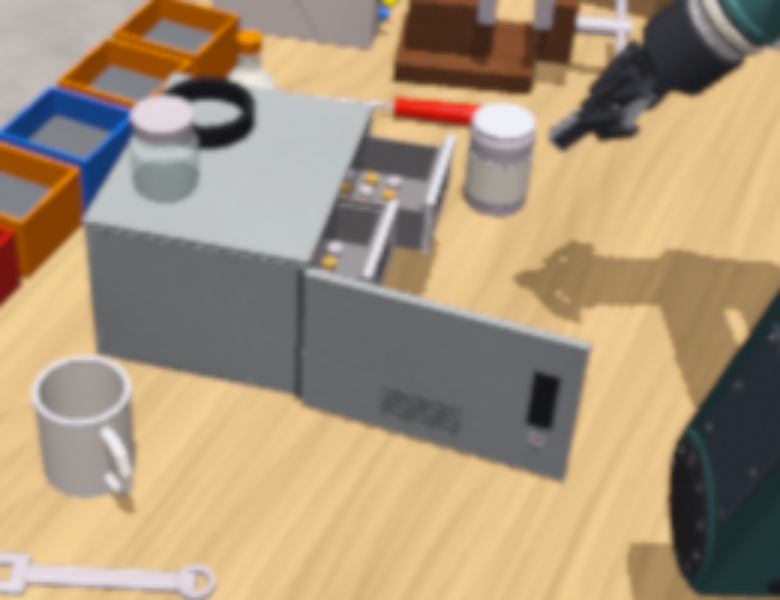

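View pics/top1.png

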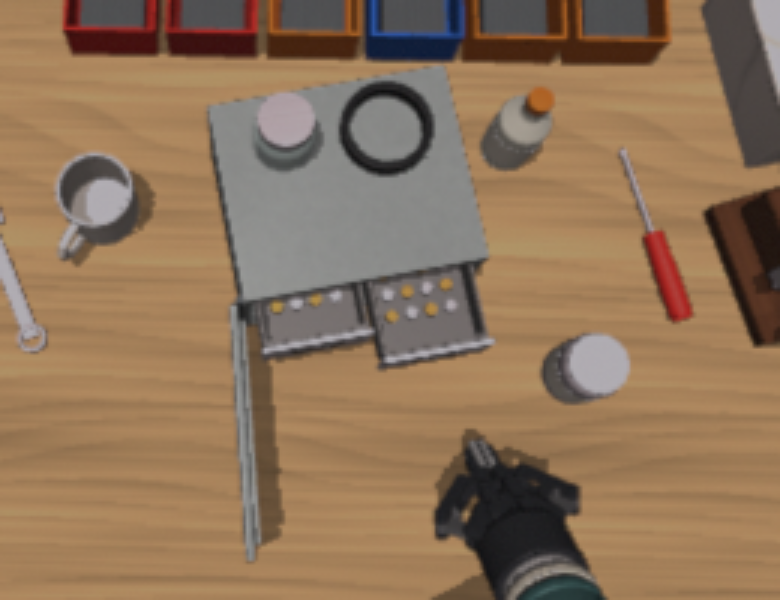

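The top view shows the shut fingers at (483,455), in front of the right drawer with the tin at (590,365) well clear. Now I'll descend and push.

Request:
{"fn": "send_rows", "kwargs": {
  "deltas": "-0.061 -0.004 0.167 0 0 0;-0.061 -0.004 0.167 0 0 0;-0.061 -0.004 0.167 0 0 0;-0.061 -0.004 0.167 0 0 0"
}}

```text
clock: 1.8
eef_pos: [0.4339, -0.2147, 0.1076]
eef_rot: [0.935, 0.096, 0.341, -0.034]
ft_force: [0.1, -0.5, 0.4]
grip_width: -0.0001
```

Request:
{"fn": "send_rows", "kwargs": {
  "deltas": "0.03 0 0.026 0 0 0;0.06 0 0.052 0 0 0;0.08 0 0.067 0 0 0;0.1 0 0.084 0 0 0;0.12 0 0.1 0 0 0;0.135 0 0.113 0 0 0;0.15 0 0.126 0 0 0;0.165 0 0.139 0 0 0;0.18 0 0.151 0 0 0;0.19 0 0.16 0 0 0;0.195 0 0.164 0 0 0;0.195 0 0.164 0 0 0"
}}

```text
clock: 3.0
eef_pos: [0.5588, -0.1882, 0.1067]
eef_rot: [0.935, 0.096, 0.34, -0.034]
ft_force: [-0.1, 0.5, -0.3]
grip_width: 0.0001
```

```bash
cat > look.py <<'E'
import sys
from h import *
from workcell import read_camera
s,p,r=cur(); print(p,incab(p),s['ft_force'],s['clock'],s['q'])
for n in ('side','top'):
    q,d=read_camera(n); np.savez(n+sys.argv[1]+'.npz',p=q,d=d);cv2.imwrite(f'pics/{n}{sys.argv[1]}.png',cv2.resize(q[110:310,240:500,::-1],None,fx=3,fy=3))
E
python3 look.py 2
```

```text
[ 0.55877364 -0.188181    0.10674338] [-0.1120098  -0.05425364  0.10674338] [-0.11110203  0.4581201  -0.32502103] 3.0 [-0.71040832 -0.06321865  1.93666686  0.69139851  0.92298918  0.32408092]
```

View pics/side2.png

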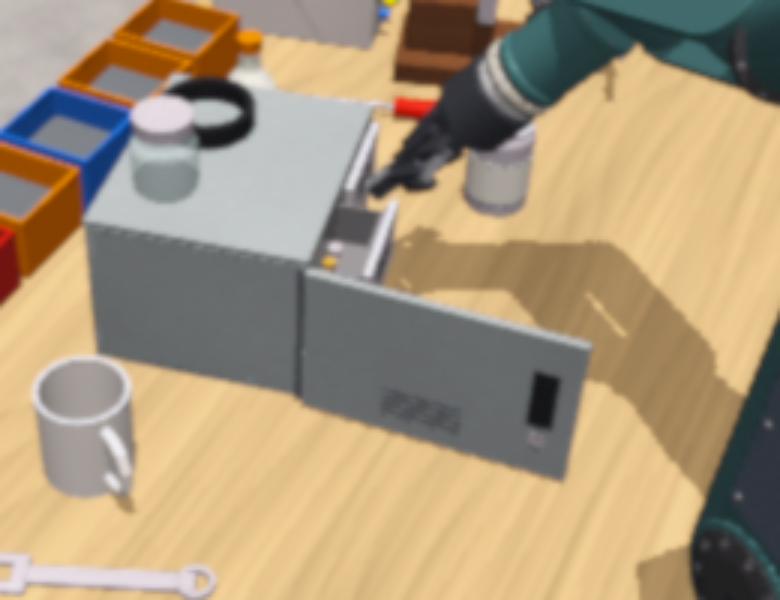

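View pics/top2.png

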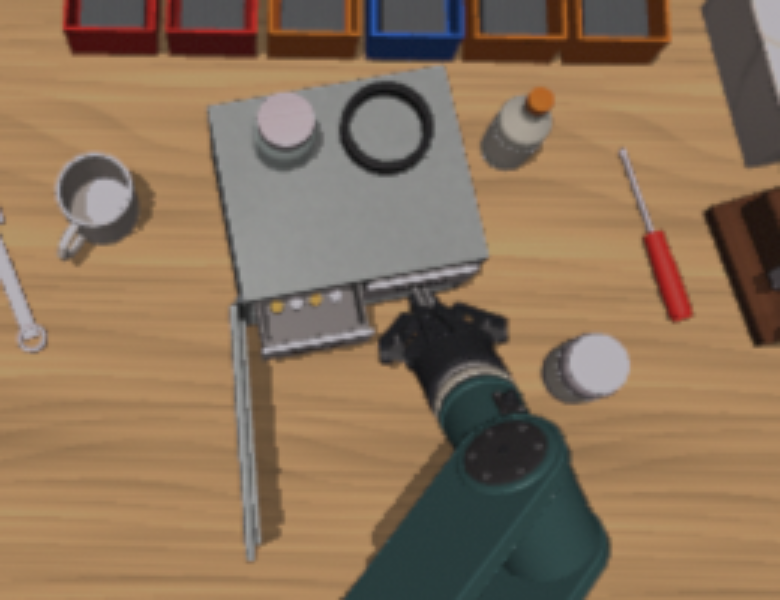

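The right drawer is nearly in, with its plate edge at about (420,278). I'll continue slowly until the force rises.

Request:
{"fn": "send_rows", "kwargs": {
  "deltas": "0.003 0 0.0026 0 0 0;0.006 0 0.005 0 0 0;0.009 0 0.0077 0 0 0;0.012 0 0.01 0 0 0;0.012 0 0.01 0 0 0"
}}

```text
clock: 3.6
eef_pos: [0.5662, -0.187, 0.1069]
eef_rot: [0.935, 0.096, 0.34, -0.034]
ft_force: [-1.2, -0.6, -1.1]
grip_width: -0.0
```

Request:
{"fn": "send_rows", "kwargs": {
  "deltas": "0.002 0 0.0017 0 0 0;0.004 0 0.0034 0 0 0;0.004 0 0.0034 0 0 0"
}}

```text
clock: 3.9
eef_pos: [0.5688, -0.1866, 0.1071]
eef_rot: [0.935, 0.096, 0.34, -0.034]
ft_force: [-0.4, 1.5, -0.7]
grip_width: -0.0001
```

Request:
{"fn": "send_rows", "kwargs": {
  "deltas": "0.002 0 0.0017 0 0 0;0.004 0 0.0034 0 0 0;0.004 0 0.0034 0 0 0"
}}

```text
clock: 4.2
eef_pos: [0.5714, -0.1861, 0.1071]
eef_rot: [0.935, 0.096, 0.34, -0.034]
ft_force: [-1.8, 0.5, -0.9]
grip_width: -0.0001
```

Request:
{"fn": "send_rows", "kwargs": {
  "deltas": "0.002 0 0.0017 0 0 0;0.004 0 0.0034 0 0 0;0.006 0 0.005 0 0 0;0.006 0 0.005 0 0 0"
}}

```text
clock: 4.6
eef_pos: [0.5719, -0.186, 0.1068]
eef_rot: [0.936, 0.098, 0.337, -0.033]
ft_force: [-31.7, -1.9, 14.6]
grip_width: 0.0004
```

```bash
python3 look.py 3
```

```text
[ 0.57192016 -0.1860434   0.10678869] [-0.09870261 -0.05481837  0.10678869] [-31.74282612  -1.90790823  14.59663321] 4.6 [-0.68350979 -0.03965239  1.911402    0.67578623  0.90941436  0.35195471]
```

View pics/top3.png

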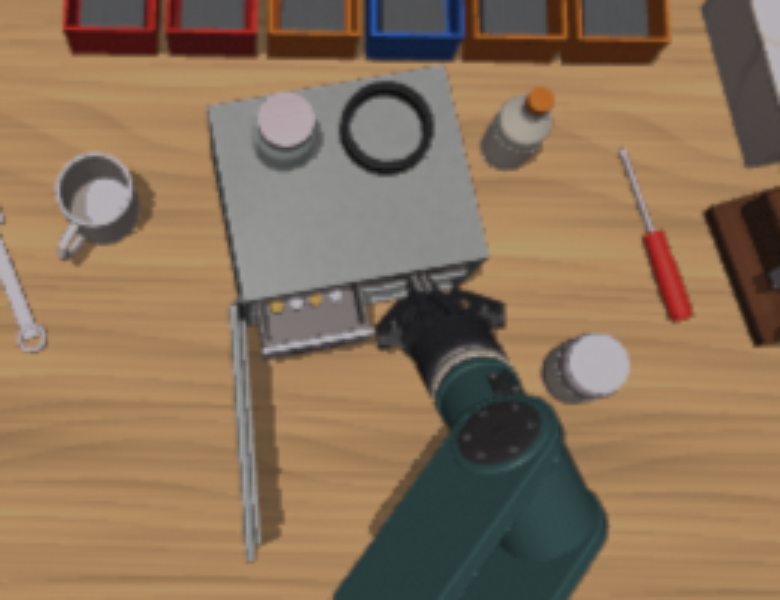

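Stopped at 32 N with the TCP at cabinet x = -0.099, which fits the home position. I'll back off and verify.

Request:
{"fn": "send_rows", "kwargs": {
  "deltas": "-0.02 0 -0.017 0 0 0;-0.06 0 -0.05 0 0 0;-0.11 0 -0.092 0 0 0;-0.15 0 -0.126 0 0 0;-0.19 0 -0.16 0 0 0;-0.19 0 -0.16 0 0 0;-0.19 -0.05 -0.16 0 0 0;-0.19 -0.1 -0.16 0 0 0;-0.19 -0.15 -0.16 0 0 0;-0.19 -0.188 -0.16 0 0 0;-0.19 -0.188 -0.16 0 0 0"
}}

```text
clock: 5.8
eef_pos: [0.4347, -0.1164, 0.1074]
eef_rot: [0.934, 0.097, 0.341, -0.034]
ft_force: [0.8, -0.4, -0.7]
grip_width: -0.0003
```

```bash
python3 look.py 4; python3 - <<'E'
from h import *
z=np.load('top4.npz');W=cloud('top',z['d']);B=W.copy();B[...,:2]=(W[...,:2]-C)@rz(YAW)
m=(z['d']>0)&(B[...,2]>.125)&(B[...,2]<.150)
for y0 in np.arange(-.11,.11,.02):
    q=B[m&(B[...,1]>y0)&(B[...,1]<y0+.02)&(abs(B[...,0]+.1)<.09)]
    print(round(y0,2),len(q),np.round(np.percentile(q[:,0],[0,50]),4) if len(q) else '')
E
```

```text
[ 0.4346934  -0.116395    0.10743578] [-0.2190123   0.04113818  0.10743578] [ 0.84667228 -0.41482092 -0.7194807 ] 5.8 [-0.80773286 -0.44976156  2.2269814   0.67685256  1.05648064  0.30586011]
-0.11 2 [-0.0944 -0.0942]
-0.09 2 [-0.0955 -0.0952]
-0.07 5 [-0.096  -0.0955]
-0.05 5 [-0.0959 -0.0953]
-0.03 3 [-0.0948 -0.0947]
-0.01 31 [-0.1491 -0.1291]
0.01 31 [-0.149  -0.1442]
0.03 34 [-0.1497 -0.1449]
0.05 34 [-0.1503 -0.1448]
0.07 32 [-0.1491 -0.145 ]
0.09 47 [-0.1491 -0.1397]
```

View pics/top4.png

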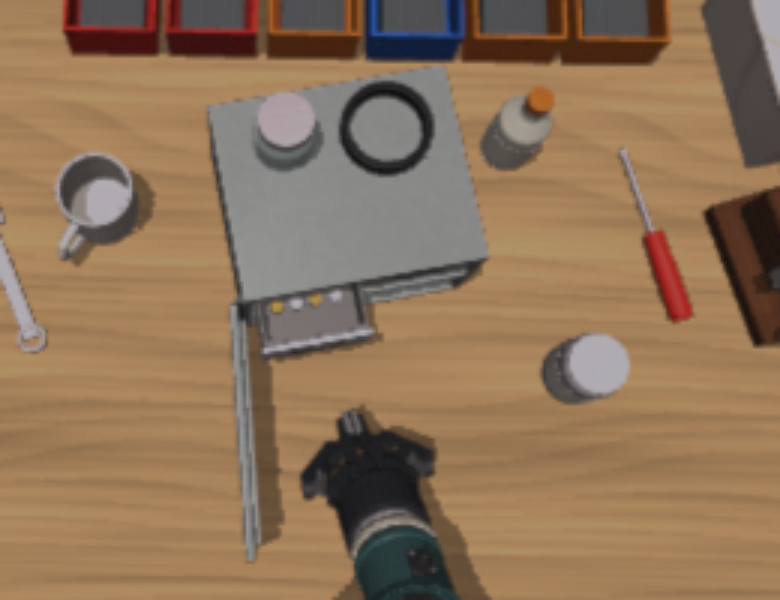

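View pics/side4.png

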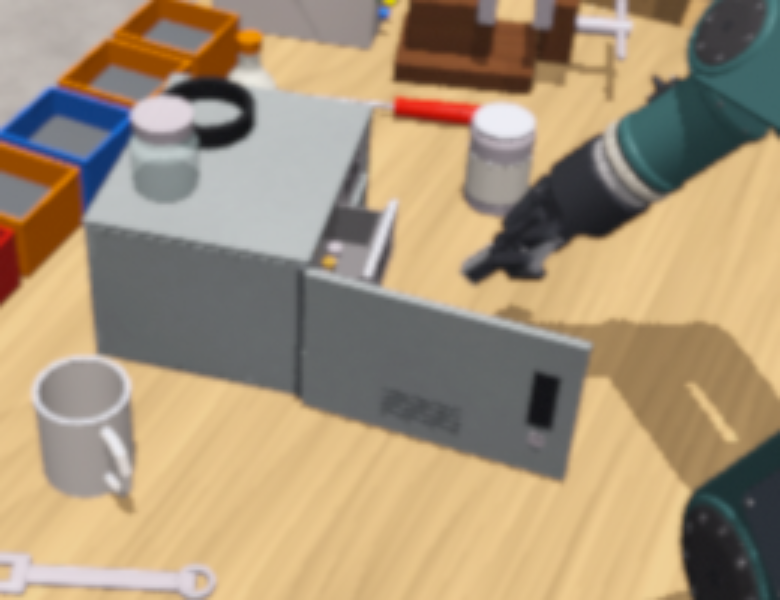

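The right drawer's face measures -0.0955, which is home (-0.096). Now the left one, with the fingers aligned at y = +0.041.

Request:
{"fn": "send_rows", "kwargs": {
  "deltas": "0.04 0 0.0335 0 0 0;0.07 0 0.0587 0 0 0;0.09 0 0.0755 0 0 0;0.105 0 0.088 0 0 0;0.12 0 0.1 0 0 0;0.135 0 0.113 0 0 0;0.15 0 0.126 0 0 0;0.162 0 0.136 0 0 0;0.17 0 0.1425 0 0 0;0.174 0 0.146 0 0 0;0.178 0 0.149 0 0 0;0.178 0 0.149 0 0 0"
}}

```text
clock: 7.1
eef_pos: [0.5483, -0.0945, 0.1072]
eef_rot: [0.935, 0.096, 0.34, -0.034]
ft_force: [-0.5, -0.0, 0.0]
grip_width: -0.0003
```

Request:
{"fn": "send_rows", "kwargs": {
  "deltas": "0.002 0 0.0017 0 0 0;0.004 0 0.0034 0 0 0;0.006 0 0.005 0 0 0;0.008 0 0.0067 0 0 0;0.009 0 0.0075 0 0 0;0.009 0 0.0075 0 0 0"
}}

```text
clock: 7.7
eef_pos: [0.5527, -0.0937, 0.107]
eef_rot: [0.935, 0.097, 0.339, -0.034]
ft_force: [-14.2, -2.0, 7.4]
grip_width: -0.0003
```

Request:
{"fn": "send_rows", "kwargs": {
  "deltas": "-0.02 0 -0.017 0 0 0;-0.06 0 -0.05 0 0 0;-0.11 0 -0.092 0 0 0;-0.15 0 -0.126 0 0 0;-0.19 0 -0.16 0 0 0;-0.13 0 -0.23 0 0 0;-0.06 0 -0.31 0 0 0;0.02 0 -0.4 0 0 0;0.06 0 -0.45 0 0 0;0.06 0 -0.45 0 0 0"
}}

```text
clock: 8.7
eef_pos: [0.4367, -0.1193, 0.3087]
eef_rot: [0.933, 0.098, 0.346, -0.028]
ft_force: [-0.5, -0.9, -0.1]
grip_width: -0.0003
```

```bash
python3 look.py 5; python3 - <<'E'
from h import *
for n in('top','side'):
    z=np.load(n+'5.npz');W=cloud(n,z['d']);B=W.copy();B[...,:2]=(W[...,:2]-C)@rz(YAW)
    if n=='top':
        m=(z['d']>0)&(B[...,2]>.125)&(B[...,2]<.150)
        for y0 in np.arange(-.11,.11,.02):
            q=B[m&(B[...,1]>y0)&(B[...,1]<y0+.02)&(abs(B[...,0]+.1)<.09)]
            print(round(y0,2),len(q),np.round(np.percentile(q[:,0],[0,50]),4) if len(q) else '')
    m=(z['d']>0)&(B[...,0]<-.12)&(B[...,0]>-.32)&(B[...,1]>.08)&(B[...,1]<.2)&(B[...,2]>.04)&(B[...,2]<.14)
    q=B[m];
    if len(q)>20:
        c=np.polyfit(q[:,0],q[:,1],1);rr=q[:,1]-np.polyval(c,q[:,0]);k=abs(rr)<.008;c=np.polyfit(q[k,0],q[k,1],1)
        print(n,len(q),'y=',c,'at x=-.1:',np.polyval(c,-.1),'theta',np.pi/2+np.arctan(-c[0]),q[:,0].min(),rr.std())
    m=(z['d']>0)&(B[...,0]<-.12)&(B[...,0]>-.36)&(B[...,1]>.08)&(B[...,1]<.2)&(B[...,2]>.15)&(B[...,2]<.166)
    q=B[m];c=np.polyfit(q[:,0],q[:,1],1);print('topedge',len(q),c,np.polyval(c,-.1),q[:,0].min())
E
```

```text
[ 0.43665959 -0.11934545  0.30866721] [-0.2176833   0.03785112  0.30866721] [-0.53524872 -0.85905742 -0.12746106] 8.7 [-0.80997817 -0.55630936  1.88656274  0.58663275  1.40632741  0.57573447]
-0.11 3 [-0.0952 -0.0942]
-0.09 2 [-0.0949 -0.0947]
-0.07 5 [-0.0957 -0.0956]
-0.05 4 [-0.0959 -0.0955]
-0.03 3 [-0.0947 -0.0946]
-0.01 2 [-0.0948 -0.0946]
0.01 3 [-0.0951 -0.0947]
0.03 4 [-0.0953 -0.0953]
0.05 4 [-0.0959 -0.0955]
0.07 4 [-0.0955 -0.095 ]
0.09 2 [-0.0942 -0.0942]
top 21 y= [-0.11674008  0.12219566] at x=-.1: 0.13386966814625498 theta 1.687010382854865 -0.31593227604450314 0.0024743190155511914
topedge 225 [-0.11439171  0.11852747] 0.12996663973483294 -0.3328197779758167
side 2341 y= [-0.11457929  0.12483301] at x=-.1: 0.13629093597134873 theta 1.684878115923453 -0.31994500939633735 0.001770936733070066
topedge 395 [-0.11050571  0.12440208] 0.1354526527440792 -0.33357281111432713
```

View pics/top5.png

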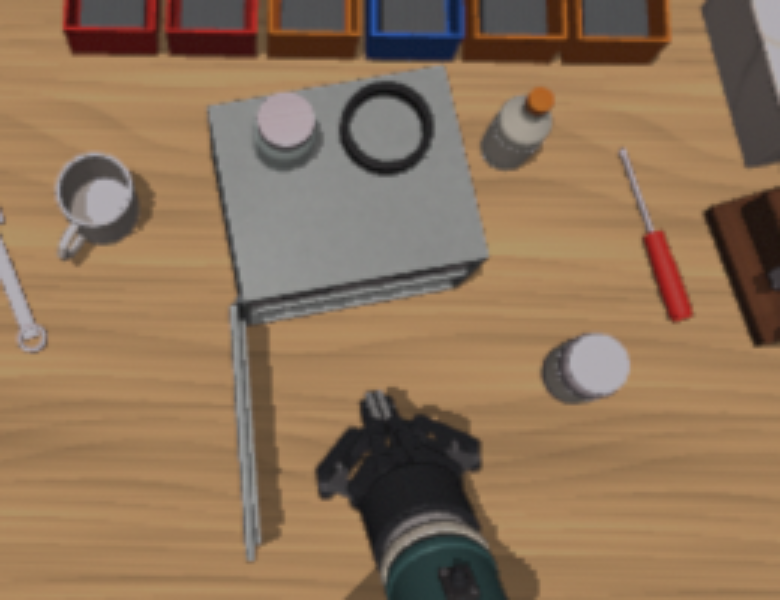

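View pics/side5.png

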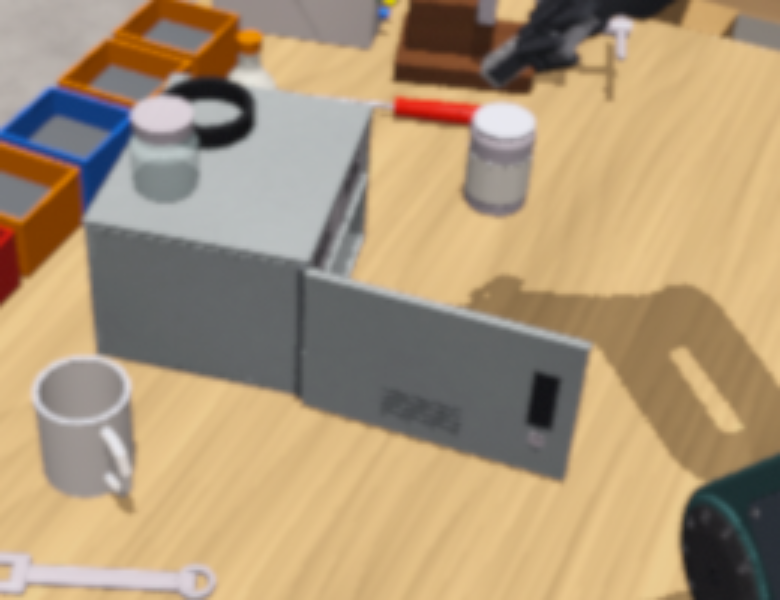

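Both drawers measure home (faces at about -0.095). The door angle is 1.685 rad, with its outer skin about 16 mm off the hinge line. Next I'll move over the door to its outer side, turning the hand in two stages.

```bash
cat >> h.py <<'E'
H=np.array([-.1,.12])
def doorpose(th,r,off,z,tilt=25):
    d=np.array([-np.sin(th),-np.cos(th)]);n=np.array([-np.cos(th),np.sin(th)])
    q=H+r*d+(.016+off)*n
    return pose(cab(*q,z),YAW-th,np.radians(tilt))
E
python3 - <<'E'
from h import *
s,p,r=cur()
a=doorpose(1.685,.17,.06,.30); m=pose(.5*p+.5*a[0]+[0,0,.0],YAW-.85,np.radians(28))
b=doorpose(1.685,.17,.04,.11)
print(a[0],m[0],b[0]);print(delta(p,r,*m));print(delta(*m,*a));print(delta(*a,*b))
E
```

```text
[0.35919571 0.04542115 0.3       ] [ 0.39700903 -0.03639503  0.30028434] [0.36098126 0.02550101 0.11      ]
[-0.0311 -0.1755 -0.0268 -0.4508 -0.1918  0.6764]
[-0.1406 -0.0851 -0.0741 -0.3558 -0.0471  0.7137]
[-0.1243 -0.      0.3613  0.      0.      0.    ]
```

Request:
{"fn": "send_rows", "kwargs": {
  "deltas": "-0.031 -0.176 -0.027 -0.451 -0.192 0.676;-0.031 -0.176 -0.027 -0.451 -0.192 0.676;-0.031 -0.176 -0.027 -0.451 -0.192 0.676;-0.031 -0.176 -0.027 -0.451 -0.192 0.676;-0.031 -0.176 -0.027 -0.451 -0.192 0.676;-0.031 -0.176 -0.027 -0.451 -0.192 0.676;-0.031 -0.176 -0.027 -0.451 -0.192 0.676;-0.031 -0.176 -0.027 -0.451 -0.192 0.676;-0.031 -0.176 -0.027 -0.451 -0.192 0.676"
}}

```text
clock: 9.7
eef_pos: [0.3967, -0.0347, 0.2962]
eef_rot: [0.922, -0.306, 0.225, 0.076]
ft_force: [0.0, 0.9, 0.0]
grip_width: 0.0001
```

```bash
python3 - <<'E'
from h import *
s,p,r=cur();print(p,s['q'])
a=doorpose(1.685,.17,.06,.30);print(delta(p,r,*a))
E
```

```text
[ 0.39671339 -0.03465488  0.29617502] [-0.00222804 -0.53992719  1.82063916 -0.28341759  1.47058294  2.18298349]
[-0.1347 -0.0832 -0.0791 -0.3522 -0.0408  0.7194]
```

Joint 6 is at 2.18 of its 2.57 limit, so I can't turn fully square to the door. I'll keep the heading near -0.4 rad for the early sweep and align with the cabinet only at the end, with the tip higher (z ≈ 0.13) so the knuckles clear the door's top edge.

```bash
cat >> h.py <<'E'
def dp(th,r,off,z,head,tilt=20):
    q,_=doorpose(th,r,off,z); return pose(q,head,np.radians(tilt))
def rows(p,r,L):
    print(';'.join(' '.join('%g'%round(v,3) for v in delta(p,r,*a)) for a in L))
E
python3 - <<'E'
from h import *
s,p,r=cur()
a=dp(1.685,.17,.065,.29,-.4);b=dp(1.685,.17,.05,.13,-.4)
print(delta(p,r,*a),delta(*a,*b))
E
```

```text
[-0.1499 -0.0907 -0.0645  0.0959 -0.1246 -0.2112] [-0.0962  0.0265  0.3055  0.      0.      0.    ]
```

Request:
{"fn": "send_rows", "kwargs": {
  "deltas": "-0.15 -0.091 -0.065 0.096 -0.125 -0.211;-0.15 -0.091 -0.065 0.096 -0.125 -0.211;-0.15 -0.091 -0.065 0.096 -0.125 -0.211;-0.15 -0.091 -0.065 0.096 -0.125 -0.211;-0.15 -0.091 -0.065 0.096 -0.125 -0.211;-0.15 -0.091 -0.065 0.096 -0.125 -0.211"
}}

```text
clock: 10.3
eef_pos: [0.3591, 0.0488, 0.2922]
eef_rot: [0.964, -0.198, 0.172, 0.035]
ft_force: [0.8, -0.8, -0.4]
grip_width: 0.0003
```

```bash
python3 look.py 6; python3 - <<'E'
from h import *
s,p,r=cur()
b=dp(1.685,.17,.05,.13,-.4)
print(delta(p,r,*b))
E
```

```text
[0.35909262 0.04875428 0.29224334] [-0.25965899  0.21816251  0.29224334] [ 0.84787421 -0.81751223 -0.35653346] 10.3 [ 0.13795666 -0.56340686  1.80800041 -0.17860164  1.59009346  2.08302823]
[-0.1009  0.0247  0.3092 -0.     -0.0042 -0.005 ]
```

View pics/side6.png

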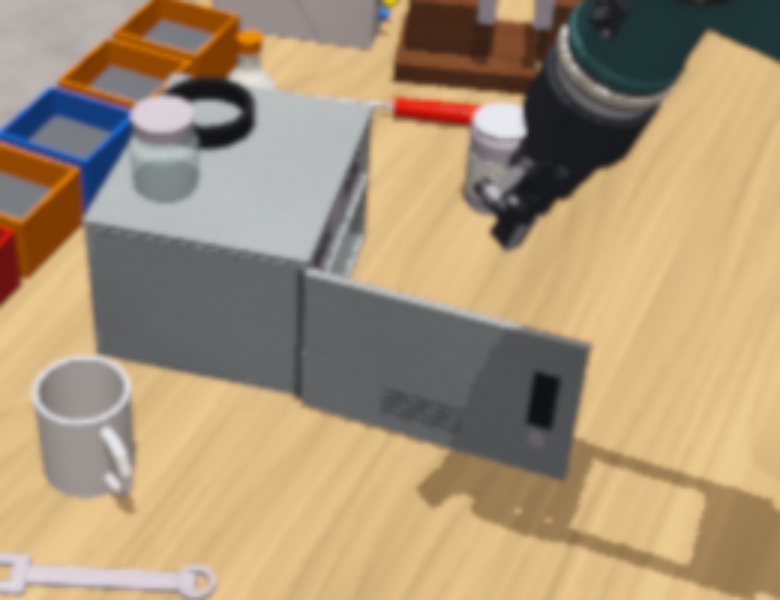

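View pics/top6.png

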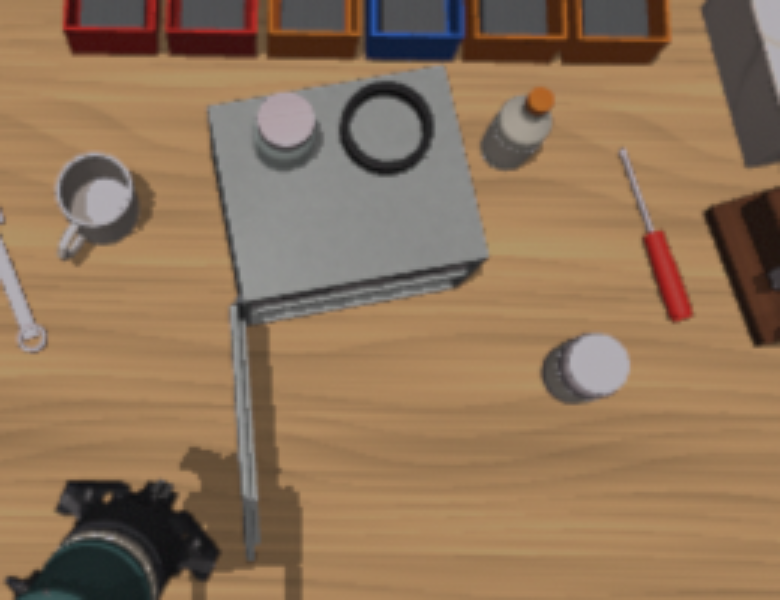

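The hand is on the outer side of the door: side view shows the fingertips at (510,235), top view shows the hand at (135,530). Next I'll measure how far above the tip the knuckles sit.

```bash
python3 - <<'E'
from h import *
s,p,r=cur()
for n in('side6','side5','side4','side1','top6'):
    pass
L=[]
for n in('side','top'):
    z=np.load(n+'6.npz');W=cloud(n,z['d']);T=(W-p)@r
    m=(z['d']>0)&(np.linalg.norm(T,axis=-1)<.13)&(W[...,2]>.2)
    L.append(T[m])
T=np.concatenate(L)
for z0 in np.arange(-.12,.01,.01):
    q=T[(T[:,2]>z0)&(T[:,2]<z0+.01)]
    if len(q): print(round(z0,2),len(q),'x',q[:,0].min().round(3),q[:,0].max().round(3),'y',q[:,1].min().round(3),q[:,1].max().round(3))
E
```

```text
-0.12 98 x -0.013 0.012 y -0.044 0.044
-0.11 144 x -0.021 0.019 y -0.05 0.05
-0.1 281 x -0.021 0.02 y -0.063 0.063
-0.09 164 x -0.019 0.018 y -0.063 0.063
-0.08 134 x -0.018 0.018 y -0.055 0.056
-0.07 107 x -0.018 0.017 y -0.043 0.047
-0.06 126 x -0.014 0.014 y -0.035 0.04
-0.05 60 x -0.015 0.014 y -0.028 0.034
-0.04 25 x -0.013 0.012 y -0.01 0.008
-0.03 51 x -0.012 0.012 y -0.015 0.016
-0.02 51 x -0.013 0.011 y -0.015 0.015
-0.01 24 x -0.012 0.012 y -0.013 0.012
```

The tip section is ±12 by ±14 mm and only widens more than 45 mm behind the tip, so z = 0.13 clears. Descending.

Request:
{"fn": "send_rows", "kwargs": {
  "deltas": "-0.03 0.008 0.09 0 0 0;-0.06 0.016 0.18 0 0 0;-0.08 0.02 0.25 0 0 0;-0.1 0.025 0.309 0 0 0;-0.1 0.025 0.309 0 0 0"
}}

```text
clock: 10.9
eef_pos: [0.3567, 0.035, 0.1246]
eef_rot: [0.965, -0.198, 0.167, 0.036]
ft_force: [0.1, -0.2, -1.1]
grip_width: 0.0001
```

```bash
python3 - <<'E'
from h import *
s,p,r=cur();print(p,incab(p),s['q'],s['ft_force'])
def off(th,h):
    f=h-(YAW-th); return .010*abs(np.cos(f))+.014*abs(np.sin(f))
ths=np.r_[1.72,1.62,1.52,1.42,1.32,1.22,1.12,1.02,.92,.85,.8,.8]
rows(p,r,[dp(t,.17,off(t,-.4),.13,-.4) for t in ths])
E
```

```text
[0.35668715 0.03501527 0.12455388] [-0.26479275  0.20519365  0.12455388] [ 0.08615811 -0.55560263  2.13237041 -0.17003285  1.26481435  2.08821605] [ 0.11506753 -0.16344856 -1.10550853]
0.036 0.043 0.001 0.004 0.005 -0.004;0.045 0.076 0.005 0.004 0.005 -0.004;0.059 0.107 0.01 0.004 0.005 -0.004;0.075 0.138 0.016 0.004 0.005 -0.004;0.094 0.166 0.023 0.004 0.005 -0.004;0.116 0.193 0.031 0.004 0.005 -0.004;0.141 0.217 0.04 0.004 0.005 -0.004;0.169 0.238 0.05 0.004 0.005 -0.004;0.198 0.257 0.06 0.004 0.005 -0.004;0.22 0.268 0.068 0.004 0.005 -0.004;0.236 0.274 0.074 0.004 0.005 -0.004;0.236 0.274 0.074 0.004 0.005 -0.004
```

Request:
{"fn": "send_rows", "kwargs": {
  "deltas": "0.036 0.043 0.001 0 0 0;0.04 0.06 0.003 0 0 0;0.045 0.076 0.005 0 0 0;0.052 0.092 0.008 0 0 0;0.059 0.107 0.01 0 0 0;0.067 0.122 0.013 0 0 0;0.075 0.138 0.016 0 0 0;0.084 0.152 0.02 0 0 0;0.094 0.166 0.023 0 0 0;0.105 0.18 0.027 0 0 0;0.116 0.193 0.031 0 0 0;0.116 0.193 0.031 0 0 0"
}}

```text
clock: 12.1
eef_pos: [0.3785, -0.0776, 0.1378]
eef_rot: [0.964, -0.198, 0.174, 0.035]
ft_force: [0.5, 0.3, 0.1]
grip_width: 0.0001
```

```bash
python3 look.py 7; cat > door.py <<'E'
import sys
from h import *
n='side'
z=np.load(n+sys.argv[1]+'.npz');W=cloud(n,z['d']);B=W.copy();B[...,:2]=(W[...,:2]-C)@rz(YAW)
# points near hinge-annulus, z .03-.09
D=B[...,:2]-H;rr=np.linalg.norm(D,axis=-1)
m=(z['d']>0)&(rr<.24)&(rr>.06)&(B[...,2]>.03)&(B[...,2]<.10)&(B[...,0]<-.10)
q=D[m];best=None
for th in np.arange(-.05,1.8,.005):
    nn=np.array([-np.cos(th),np.sin(th)]);k=(abs(q@nn-.016)<.003).sum()
    if best is None or k>best[0]: best=(k,th)
print(len(q),best)
E
python3 door.py 7
```

```text
[ 0.37853217 -0.07762206  0.13780194] [-0.26617379  0.09046586  0.13780194] [0.5471323  0.32696707 0.11077445] 12.1 [-0.32809815 -0.53902161  2.09992879 -0.02651564  1.22517397  1.6527005 ]
1327 (np.int64(1161), np.float64(1.2199999999999993))
```

View pics/side7.png

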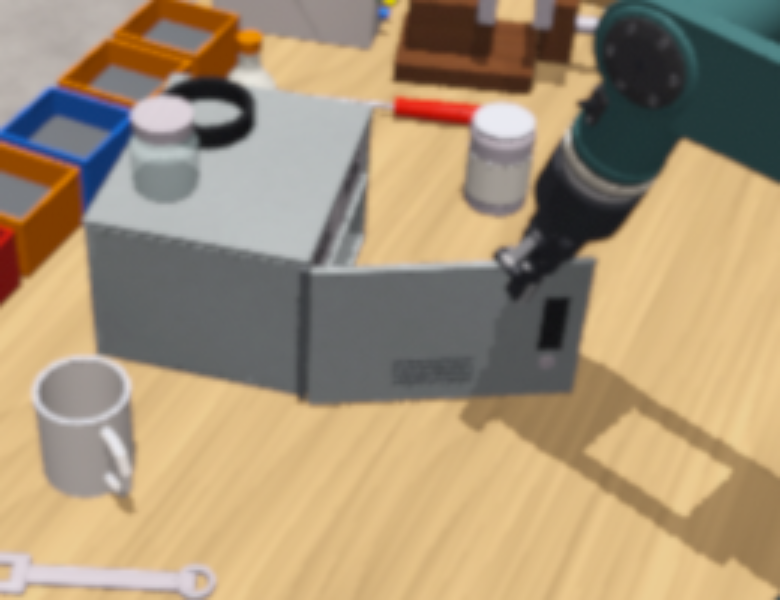

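View pics/top7.png

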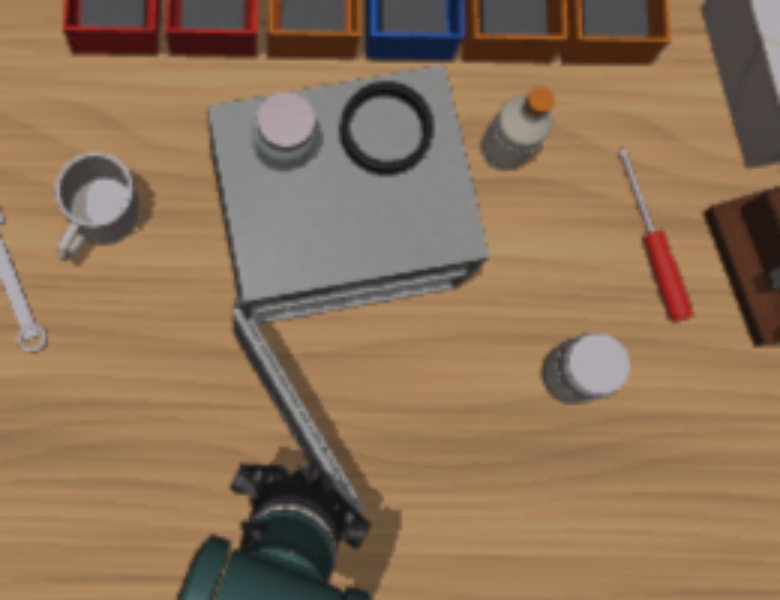

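The door follows well, now at 1.22 rad with the tip on its outer face at (515,290). I'll continue the sweep.

```bash
python3 - <<'E'
from h import *
s,p,r=cur()
def off(th,h):
    f=h-(YAW-th); return .010*abs(np.cos(f))+.014*abs(np.sin(f))
hd=lambda t:max(-.4,min(YAW-t,YAW))
ths=np.r_[np.linspace(1.17,.62,11),.62]
rows(p,r,[dp(t,.17,off(t,hd(t)),.125,hd(t)) for t in ths])
E
```

```text
-0.003 0.017 0.024 -0.001 -0.005 -0.004;0.011 0.03 0.029 -0.001 -0.005 -0.004;0.026 0.042 0.035 -0.001 -0.005 -0.004;0.042 0.053 0.04 -0.001 -0.005 -0.004;0.058 0.063 0.046 -0.001 -0.005 -0.004;0.074 0.072 0.052 -0.001 -0.005 -0.004;0.092 0.08 0.059 -0.001 -0.005 -0.004;0.109 0.088 0.065 -0.001 -0.005 -0.004;0.128 0.094 0.072 -0.001 -0.005 -0.004;0.146 0.099 0.079 -0.001 -0.005 -0.004;0.165 0.102 0.086 -0.001 -0.005 -0.004;0.165 0.102 0.086 -0.001 -0.005 -0.004
```

Request:
{"fn": "send_rows", "kwargs": {
  "deltas": "-0.003 0.017 0.024 0 0 0;0.011 0.03 0.029 0 0 0;0.026 0.042 0.035 0 0 0;0.042 0.053 0.04 0 0 0;0.058 0.063 0.046 0 0 0;0.074 0.072 0.052 0 0 0;0.092 0.08 0.059 0 0 0;0.109 0.088 0.065 0 0 0;0.128 0.094 0.072 0 0 0;0.146 0.099 0.079 0 0 0;0.165 0.102 0.086 0 0 0;0.165 0.102 0.086 0 0 0"
}}

```text
clock: 13.4
eef_pos: [0.4434, -0.1603, 0.1242]
eef_rot: [0.964, -0.198, 0.173, 0.034]
ft_force: [-0.4, -0.1, -0.9]
grip_width: -0.0002
```

```bash
python3 look.py 8; python3 door.py 8; python3 - <<'E'
from h import *
s,p,r=cur()
def off(th,h):
    f=h-(YAW-th); return .008*abs(np.cos(f))+.014*abs(np.sin(f))
hd=lambda t:max(-.4,min(YAW-t,YAW))
ths=np.r_[np.linspace(.58,.1,11),.1]
rows(p,r,[dp(t,.17,off(t,hd(t)),.125,hd(t)) for t in ths])
E
```

```text
[ 0.44343017 -0.16029023  0.12419693] [-0.21933144 -0.00361693  0.12419693] [-0.43106458 -0.08870795 -0.91975675] 13.4 [-0.48902989 -0.29787026  1.97461556  0.03505495  1.11226004  1.47595293]
854 (np.int64(785), np.float64(0.5999999999999996))
0.018 0.003 0.004 0.007 -0.004 -0.025;0.034 0.004 0.01 0.023 -0.004 -0.068;0.049 0.005 0.016 0.038 -0.004 -0.111;0.065 0.005 0.021 0.054 -0.004 -0.154;0.08 0.004 0.027 0.07 -0.004 -0.197;0.095 0.002 0.033 0.086 -0.004 -0.24;0.111 -0 0.038 0.102 -0.004 -0.283;0.126 -0.004 0.044 0.117 -0.004 -0.326;0.141 -0.008 0.049 0.133 -0.004 -0.369;0.156 -0.012 0.055 0.149 -0.004 -0.412;0.17 -0.018 0.06 0.164 -0.004 -0.455;0.17 -0.018 0.06 0.164 -0.004 -0.455
```

View pics/side8.png

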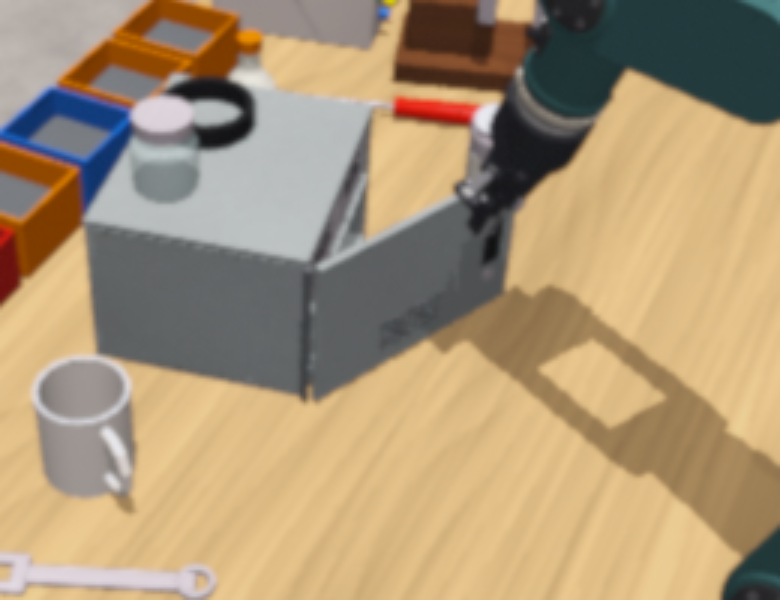

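The door is at 0.60 rad. Continuing while turning the hand square to the cabinet.

Request:
{"fn": "send_rows", "kwargs": {
  "deltas": "0.018 0.003 0.004 0.007 0 -0.025;0.034 0.004 0.01 0.023 0 -0.068;0.049 0.005 0.016 0.038 0 -0.111;0.065 0.005 0.021 0.054 0 -0.154;0.08 0.004 0.027 0.07 0 -0.197;0.095 0.002 0.033 0.086 0 -0.24;0.111 0 0.038 0.102 0 -0.283;0.126 -0.004 0.044 0.117 0 -0.326;0.141 -0.008 0.049 0.133 0 -0.369;0.156 -0.012 0.055 0.149 0 -0.412;0.17 -0.018 0.06 0.164 0 -0.455;0.17 -0.018 0.06 0.164 0 -0.455"
}}

```text
clock: 14.7
eef_pos: [0.5292, -0.1868, 0.1254]
eef_rot: [0.983, 0.051, 0.176, -0.008]
ft_force: [-0.2, 0.6, 0.9]
grip_width: -0.0001
```

```bash
python3 look.py 9; python3 door.py 9; python3 - <<'E'
from h import *
s,p,r=cur()
ths=np.r_[.08,.06,.04,.02,.01,0,0]
rows(p,r,[dp(t,.17,.008,.125,YAW-t) for t in ths])
E
```

```text
[ 0.52917967 -0.18677015  0.12538567] [-0.14070724 -0.04688814  0.12538567] [-0.20636832  0.58854054  0.93234953] 14.7 [-0.56564451 -0.04934448  1.7633554   0.23556763  1.15474305  0.83590261]
333 (np.int64(318), np.float64(0.07999999999999995))
0.007 0.002 0.003 0.008 -0.004 -0.019;0.014 0.002 0.006 0.015 -0.004 -0.036;0.02 0.003 0.008 0.022 -0.004 -0.054;0.026 0.003 0.01 0.028 -0.004 -0.072;0.03 0.004 0.011 0.031 -0.004 -0.081;0.033 0.004 0.013 0.035 -0.004 -0.09;0.033 0.004 0.013 0.035 -0.004 -0.09
```

View pics/side9.png

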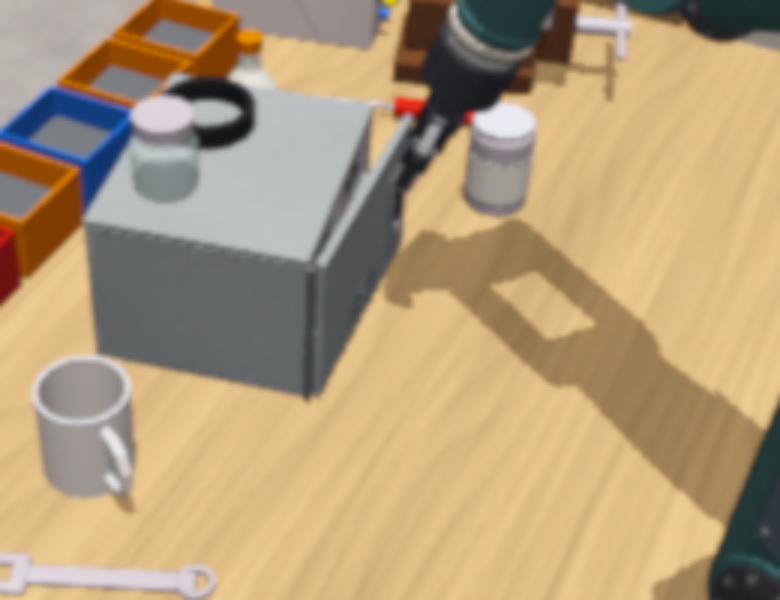

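Request:
{"fn": "send_rows", "kwargs": {
  "deltas": "0.007 0.002 0.003 0.008 0 -0.019;0.014 0.002 0.006 0.015 0 -0.036;0.02 0.003 0.008 0.022 0 -0.054;0.026 0.003 0.01 0.028 0 -0.072;0.03 0.004 0.011 0.031 0 -0.081;0.033 0.004 0.013 0.035 0 -0.09;0.033 0.004 0.013 0.035 0 -0.09"
}}

```text
clock: 15.5
eef_pos: [0.547, -0.1869, 0.125]
eef_rot: [0.979, 0.1, 0.175, -0.018]
ft_force: [-0.4, 0.0, -0.2]
grip_width: -0.0001
```

Request:
{"fn": "send_rows", "kwargs": {
  "deltas": "0.002 0 0.0007 0 0 0;0.004 0 0.0015 0 0 0;0.006 0 0.002 0 0 0;0.006 0 0.002 0 0 0"
}}

```text
clock: 15.9
eef_pos: [0.5498, -0.186, 0.1251]
eef_rot: [0.979, 0.1, 0.175, -0.018]
ft_force: [-1.0, 0.7, 0.3]
grip_width: 0.0003
```

Request:
{"fn": "send_rows", "kwargs": {
  "deltas": "0.002 0 0.0007 0 0 0;0.004 0 0.0015 0 0 0;0.006 0 0.002 0 0 0;0.008 0 0.003 0 0 0;0.008 0 0.003 0 0 0"
}}

```text
clock: 16.4
eef_pos: [0.5506, -0.186, 0.1249]
eef_rot: [0.98, 0.101, 0.171, -0.018]
ft_force: [-16.8, -2.2, 7.8]
grip_width: -0.0002
```

```bash
python3 look.py 10; python3 door.py 10
```

```text
[ 0.55064619 -0.18596801  0.12494456] [-0.11952193 -0.05044302  0.12494456] [-16.75447132  -2.2151521    7.76630654] 16.4 [-0.55581188  0.01296345  1.70118221  0.25533168  1.18372211  0.74212123]
232 (np.int64(225), np.float64(-0.025000000000000015))
```

View pics/side10.png

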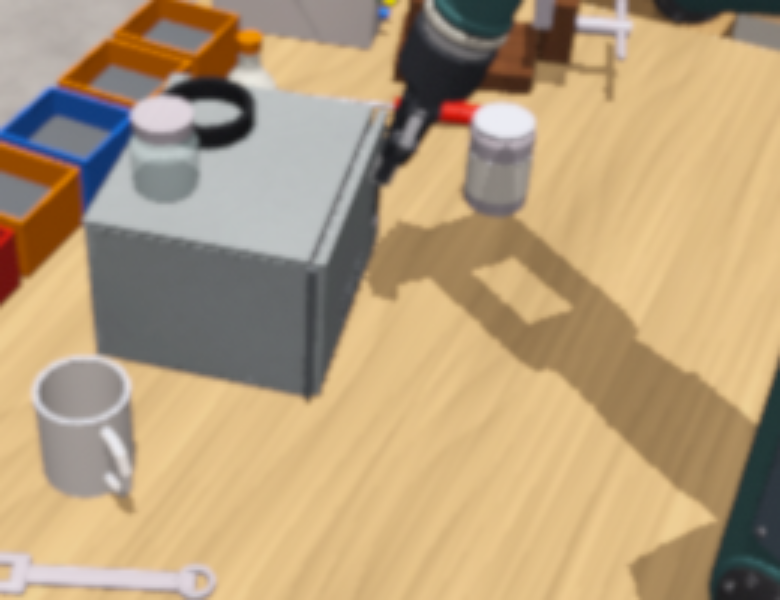

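The door is against its stop at 17 N, with its panel flush in the side view. Backing straight off.

Request:
{"fn": "send_rows", "kwargs": {
  "deltas": "-0.01 0 -0.004 0 0 0;-0.03 0 -0.011 0 0 0;-0.06 0 -0.022 0 0 0;-0.12 0 -0.044 0 0 0;-0.19 0 -0.068 0 0 0;-0.19 0 -0.15 0 0 0;-0.19 0 -0.22 0 0 0;-0.19 0 -0.22 0 0 0;-0.19 0 -0.22 0 0 0;-0.19 0 -0.22 0 0 0"
}}

```text
clock: 17.5
eef_pos: [0.4287, -0.2106, 0.1941]
eef_rot: [0.979, 0.1, 0.174, -0.019]
ft_force: [0.1, -0.1, -1.0]
grip_width: 0.0002
```

```bash
python3 look.py 11; python3 door.py 11; python3 - <<'E'
from h import *
z=np.load('top11.npz');W=cloud('top',z['d']);B=W.copy();B[...,:2]=(W[...,:2]-C)@rz(YAW)
m=(z['d']>0)&(B[...,2]>.148)&(B[...,2]<.166)
for y0 in np.arange(-.115,.11,.03):
    q=B[m&(B[...,1]>y0)&(B[...,1]<y0+.02)&(abs(B[...,0]+.1)<.06)]; print(round(y0,2),np.sort(q[:,0])[:3].round(4))
z0=np.load('top0.npz');d=np.abs(z0['p'].astype(int)-z['p']).max(-1)
for n,r in dict(jar=(320,350,135,165),tape=(350,388,135,170),glue=(400,428,135,168),tin=(425,455,215,245),mug=(255,290,155,198),driver=(440,475,155,220),spanner=(225,258,172,230)).items(): print(n,(d[r[2]:r[3],r[0]:r[1]]>60).sum())
E
```

```text
[ 0.42868377 -0.2105922   0.19407342] [-0.24394413 -0.04989825  0.19407342] [ 0.11416634 -0.13876807 -0.98196304] 17.5 [-0.7761324  -0.24909318  1.79624164  0.29612302  1.40104944  0.56896281]
237 (np.int64(228), np.float64(-0.030000000000000013))
-0.12 [-0.1127 -0.1126 -0.1124]
-0.08 [-0.1127 -0.1126 -0.1124]
-0.06 [-0.113  -0.1125 -0.1122]
-0.03 [-0.1125 -0.1125 -0.1124]
0.0 [-0.1127 -0.1126 -0.1124]
0.03 [-0.1128 -0.1125 -0.1124]
0.06 [-0.1122 -0.1122 -0.1121]
0.09 [-0.1125 -0.1124 -0.1124]
jar 0
tape 0
glue 0
tin 0
mug 0
driver 0
spanner 0
```

View pics/top11.png

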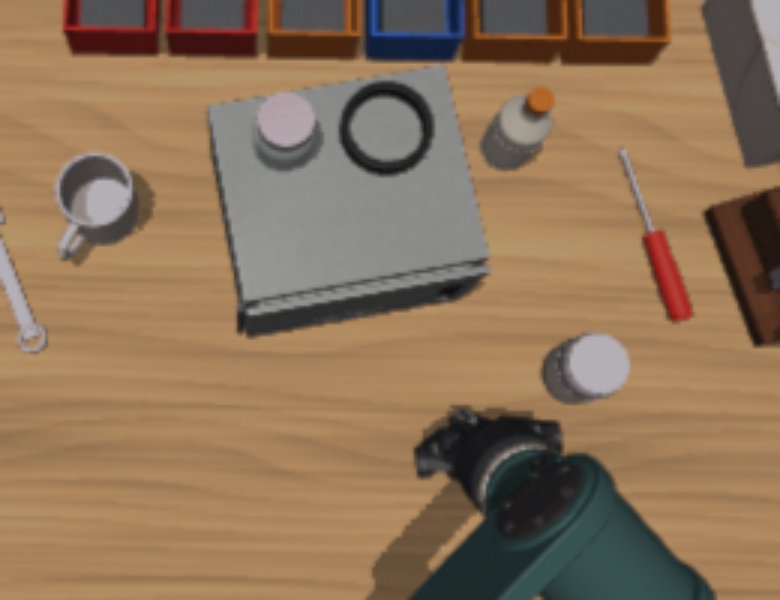

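View pics/side11.png

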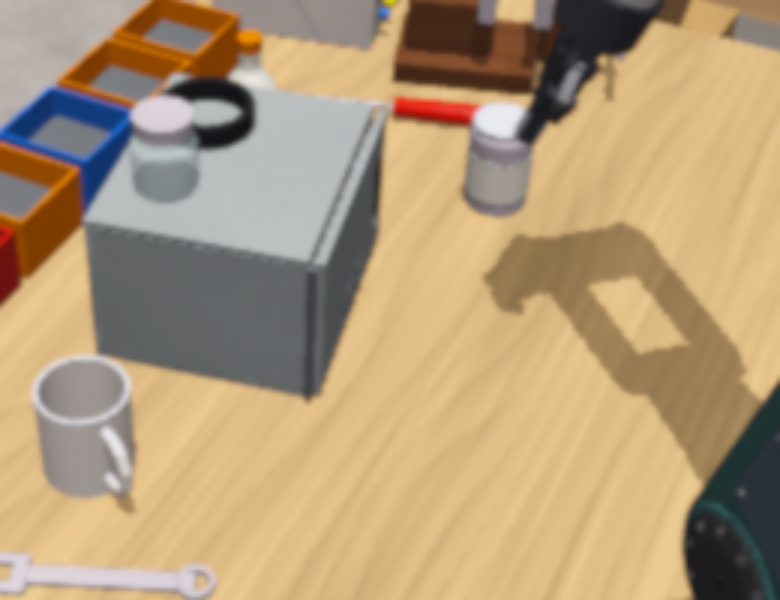

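The door front is flush, at x = -0.1125 constant across its width, which means about 0 rad. No bystander moved and the hand is clear, so I'm handing in.

```bash
python3 -c "
from workcell import hand_in
print(hand_in())"
```

```text
the job is handed in; nothing more can be done
None
```

Both drawers are pushed home and the door is shut. I handed the job in at about 17.6 s of the 64 s allowed; no verdict was reported.

I pushed the right drawer in first, then the left, with shut fingers leaning back 40°. Then I went over the door to its outer side and swung it shut in short steps.

**Last checks:**
- **Drawers:** before the door was moved, both faces measured about 95 mm behind the cabinet's centre. Home is 96 mm, so both are home within the camera error.
- **Door:** in the top view its front is flush and parallel to the cabinet to within 1 mm across its width, so about 0 rad. It met its stop at about 17 N and stayed put when I backed off.
- **Bystanders:** the top pictures from the start and the end show no change at any of the seven.
- **Hand:** it ended about 13 cm in front of the door, with no contact force.

**One disagreement:** my side-camera fit gave -0.03 rad for the shut door. I take this as bias, since the fit assumed the outer skin was 16 mm off the hinge line and the top view shows about 12.5 mm.

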